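# Load a steel column into a vee cradle and clamp it

### The arm

A 6-joint arm with a two-finger parallel gripper is mounted at the origin on a cart in front of the work surface, level with it; the furniture and walls round the work are solid. World frame = base frame: x ahead of the robot, y to its left, z up, the work surface at z = 0. Lengths are in m, angles in rad, forces in N, time in s.
With the tool pointing down it reaches from about 0.225 to 0.875 m from the base axis. Payload 3.4 kg.
Tool frame: the origin (TCP) lies between the finger pads; the fingertips stand 19 mm ahead of it and the grasp point (between the pads) is the TCP; z points along the fingers, y is the line along which they close (so a half turn about z gives the same grasp; the last joint's range is limited). The gripper opens to 85 mm and grips with 20 to 120 N. Pads are 22 mm wide; open, the fingers measure 114 mm over their backs; the gripper's body (76 mm by 85 mm) begins 54 mm behind the grasp point. The pads swing forward as they close: fully open they stand 13 mm farther back than shut.
Start: joints at [1.213, 0.276, 1.505, -0, 1.361, -0.121], TCP at [0.135, 0.559, 0.25] pointing down, gripper open.
Joint ranges: [-2.89, 2.89], [-0.75, 2.08], [0.22, 2.7], [-1.18, 4.32], [0.11, 2.71], [-2.7, 2.7]. Speed limits (rad/s): [2.57, 2.57, 3.14, 3.14, 3.14, 3.14].

### API

Orientations are given as a unit quaternion [w, x, y, z].
In Python, from rig import get_state, imaging, ticket gives the robot as it stands. The module is installed in compiled form; this text tells all that it offers.
- The arm moves only by the shell command python3 -m inch 'ROWS' [FORCE]. ROWS is JSON, a list of rows, each an object with "claw": the opening, from -1 (shut) to 1 (fully open); "travel": the shift along the world's x, y, z in units of 200 mm (1.0 is 200 mm), a list of three; "turn": the turn about the world's z in units of 180 degrees (1.0 is 180 degrees). A call has 1 to 5 rows; each row is the pose to reach, as a shift and turn from the pose commanded when the call began, turning the shorter way round; what a row does not reach only later rows make up. A row lasts 1/10 s, in which the tool goes at most 50 mm and 8.59 degrees, less where a joint would pass 70% of its speed; a pose out of reach is approached as far as the arm can. A call with a number of a shift or a turn outside -1 to 1 is refused whole. A call with a gripper value outside its range is refused whole. The fingers move at their own pace and stop on an object; FORCE is the grip in N (left out, the last holds). Time passes only in rows, so rows that repeat a pose let the fingers close. It gives the time, the measured TCP pose, the force, the opening and the grip force at its end, in the units of the state.
- get_state(): the state, without advancing time (a new reading comes with each control period).
- imaging.get_image(name): name is "scene" or "top"; returns the picture (384x512x3 uint8, red, green, blue); there is no depth.
- imaging.camera_params(name): a dict with "camera_matrix" (3x3 intrinsics, pixels), "cam_to_world" (4x4, takes a point from camera to world coordinates). Camera axes: x right, y down, z forward; pixel columns grow to the right and rows downward; lengths in m; the calibration is good to about 2 mm. A picture is of the moment at which its call begins. camera_params takes no time and is no camera call.
- ticket.sign_off(): hands the job in; it is judged then, once.
The state is a dict: "clock": time; "qpos": joint angles; "qd": joint speeds; "effort": joint torques, N m; "position": TCP position; "ee_rot": TCP orientation; "contact_force": force on the tool from outside, world axes, zero at the start; "moment": the same for the moment, N m; "width": finger opening in m; "gripper_force": force on a finger pad.
Only numpy, scipy, OpenCV 4.12 (cv2) and the standard library are available. Lean on these libraries where they do the work, as an engineer would, in place of code of your own. Each camera call takes 0.05 s, during which the arm holds its last target. There are 200 camera calls.

### The job

Load the short steel column into the vee cradle: roll it off the loading deck into the vee without lifting it, and let go of it so that it settles there by itself. Then slide it along the vee until it presses on the stop screw in the red end stop, and swing the blue clamp arm down and press it down until it stays gripping the column by itself. The packing inside the column is delicate, so keep every push gentle, and leave the wash bottle, timer and vials where they stand.

Things in the scene. Friction and masses are not known exactly. Their poses are not given: they have to be found in the camera images.
- cradle: Grey base plate, 204 x 130 x 10 mm, fixed to the bench, carrying a steel vee, loading deck, end stop and clamp. Origin on the bench under the vee; x runs along the vee towards the stop, y from the vee towards the loading deck (roughly towards the robot), z up. Vee and deck span x = -50 to 58 mm. At x = -90 to -50 mm there is only the 10 mm plate, so fingers can reach down behind the column's end.
- end_stop: Red plate, 34 mm wide, top at z = 44 mm, that closes the +x end of the vee; origin and axes are the cradle's. In it sits a stop screw with a black 18 mm tip that meets the column's end. The screw was set by hand: its tip stands anywhere between cradle x = 60 and 52 mm, which is not reported. It does not give: press the column on it with 3 to 12 N; more than 20 N harms the column.
- column: Loose round steel column, blue ends, about 0.15 kg, 24 mm in diameter, 112 mm long over its flat brass end fittings (16 mm in diameter). Origin at its centre, x along its axis. At first it lies on the deck, centre at z = 42 mm, 8 to 24 mm short of the stop screw; it stays where it is left there. Sliding it along the vee takes up to about 3 N.
- vee_seat (a point): A point on the line where the column's axis lies once it is settled in the vee (cradle x = 4, y = 0, z = 29 mm; axes as the cradle's). At home on the stop screw the column's centre is at this point or up to 8 mm short of it, as the screw is set.
- clamp_arm (a joint): Angle of the clamp arm, rad: 0 level, pi/2 upright (open). It closes towards cradle -x. With a seated column the pad lands at 0 to 0.09, as its screw is set. The hinge is stiff (0.35 N m) and stays where left: 3 N on the bar moves it near level. A push of 8 to 12 N down on the bar makes the pad press with 7 to 14 N, some 5 N of which stay after release. More than 20 N at the pad harms the column.
- vee_bottom (a point): Point on the bottom line of the vee, cradle x = 4, y = 0, z = 12 mm; axes as the cradle's. The flanks rise at 45 degrees: to y = 18 mm, z = 30 mm (rim to the deck, no lip) and, on the far side, to y = -24 mm, z = 36 mm.
- deck_mid (a point): Middle of the flat top of the aluminium loading deck, cradle x = 4, y = 51, z = 30 mm; the deck runs from y = 18 to 84 mm. Two retaining pins, 10 mm thick and 14 mm high, stand on it at cradle y = 77 mm, x = -46 and 14 mm; fingers fit between them behind the column.
- clamp_hinge (a point): Hinge line of the clamp arm (along the cradle's y), at cradle x = 98, y = 0, z = 52 mm. Its cheeks stand at y = 34 to 44 mm on either side, 64 mm high.
- clamp_bar (a point): Middle of the black crossbar at the free end of the blue clamp arm, 110 mm from the hinge: a bar 12 mm thick, parallel to the cradle's y and free for 48 mm between the two side beams of the arm. Axes as the arm's; when the arm is level it lies above the column at z = 52 mm.
- clamp_bridge (a point): Middle of the underside of the bridge between the side beams of the clamp arm, 70 mm from the hinge line. Below it the black pad on its screw stands out 7 to 13 mm, set by hand and not reported; the pad meets the top of the column.
- lab_timer: White timer, 66 x 72 x 18 mm, lying on the bench beyond the cradle; origin under its centre. Leave it.
- wash_bottle: White wash bottle with a red cap, 63 mm in diameter, 150 mm high, beyond the cradle; origin under its centre. Leave it.
- vial_a: Small vial, white cap, 25 mm in diameter, 46 mm high, to the left of the cradle; origin under its centre. Leave it.
- vial_b: Small vial, red cap, 25 mm in diameter, 46 mm high, to the left of the cradle; origin under its centre. Leave it.

How it is judged:
By the outcome, as a careful person would: the job done as asked, in the order asked, and still so for the second after the job is handed in, with the robot touching nothing.
It also fails if it takes over 72 s, if anything falls off the work surface, if the arm or the gripper's body presses on something with over 40 N, if the wrist force passes 120 N, or if a joint passes its speed limit or range.

## Working session

There is one attempt and no reset: what is moved stays moved. The work goes in short steps, Python scripts to look and compute and a shell command to move; the robot and the scene stay as the last step left them, time stands still between calls to the robot, and variables do not carry over. Pictures are saved under pics/ and viewed, at most 10 in all, crops included, and the job is handed in when it is done.

```bash
mkdir -p pics
python3 - <<'E'
from rig import get_state, imaging
import cv2
s=get_state(); print(s)
for n in("scene","top"):
    im=imaging.get_image(n); p=imaging.camera_params(n); print(n,p)
    cv2.imwrite(f"pics/{n}0.png",cv2.resize(im[:,:,::-1],(800,600),interpolation=cv2.INTER_CUBIC))
    cv2.imwrite(f"raw_{n}0.png",im[:,:,::-1])
E
```

```text
{'clock': 0.0, 'qpos': array([ 1.21302293e+00,  2.76570566e-01,  1.50613001e+00, -1.22480071e-05,
        1.36071150e+00, -1.21011842e-01]), 'qd': array([-1.33244619e-03,  8.83693074e-05,  5.52428844e-04,  7.05808408e-04,
       -1.94079689e-03, -4.22778299e-04]), 'effort': array([ 8.36354593e-04, -4.16774189e+01, -2.45806646e+01,  7.80922642e-05,
        1.11009245e-02,  1.23501601e-05]), 'position': array([0.13470918, 0.55848365, 0.24945486]), 'ee_rot': array([-2.09886657e-04,  1.18103151e-01,  9.93000915e-01, -8.85188421e-04]), 'contact_force': array([ 1.04760841, -0.4740165 , -0.09584059]), 'moment': array([ 0.00979175,  0.03681504, -0.00936264]), 'gripper_force': 0.0, 'width': 0.08543645942169657}
scene {'camera_matrix': array([[439.36735533,   0.        , 257.98862004],
       [  0.        , 439.36735533, 188.20689006],
       [  0.        ,   0.        ,   1.        ]]), 'cam_to_world': array([[ 0.48710434, -0.47079806,  0.73558041, -0.1703696 ],
       [-0.87325589, -0.2745087 ,  0.40257811, -0.04825836],
       [ 0.01239023, -0.83844747, -0.54484156,  0.57023925],
       [ 0.        ,  0.        ,  0.        ,  1.        ]])}
top {'camera_matrix': array([[354.89931718,   0.        , 264.74872057],
       [  0.        , 354.89931718, 191.72705221],
       [  0.        ,   0.        ,   1.        ]]), 'cam_to_world': array([[ 0.02792645, -0.99017253,  0.13703455,  0.41964253],
       [-0.99873416, -0.0333759 , -0.03763134,  0.33789155],
       [ 0.04183517, -0.13581017, -0.98985121,  0.90768567],
       [ 0.        ,  0.        ,  0.        ,  1.        ]])}
```

View pics/scene0.png

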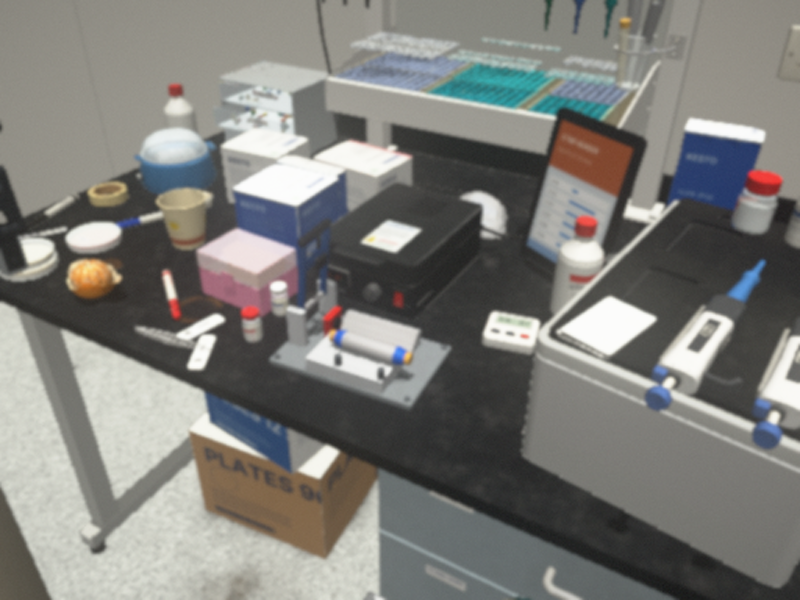

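View pics/top0.png

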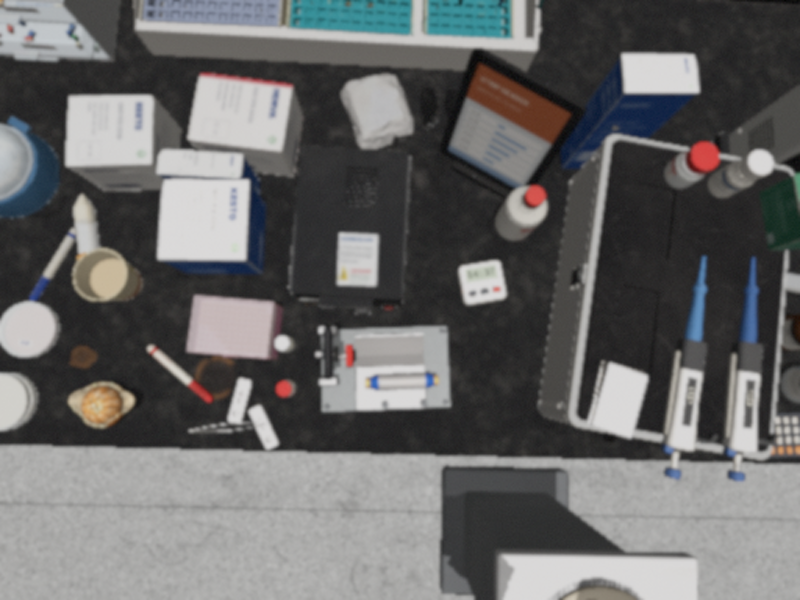

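The scene view shows the cradle around (360,350) with the column on the deck. The top view shows the plate corners near (320,330), (447,327), (451,408) and (321,412), and the column from (366,381) to (438,380). I'll enlarge both next.

Run:
```python
import cv2
a=cv2.imread("raw_top0.png")[200:272,195:297]; b=cv2.imread("raw_scene0.png")[170:262,168:292]
cv2.imwrite("pics/ct.png",cv2.resize(a,None,fx=7.8,fy=7.8,interpolation=cv2.INTER_CUBIC))
cv2.imwrite("pics/cs.png",cv2.resize(b,None,fx=6.4,fy=6.4,interpolation=cv2.INTER_CUBIC))
```

```text
(no output)
```

View pics/ct.png

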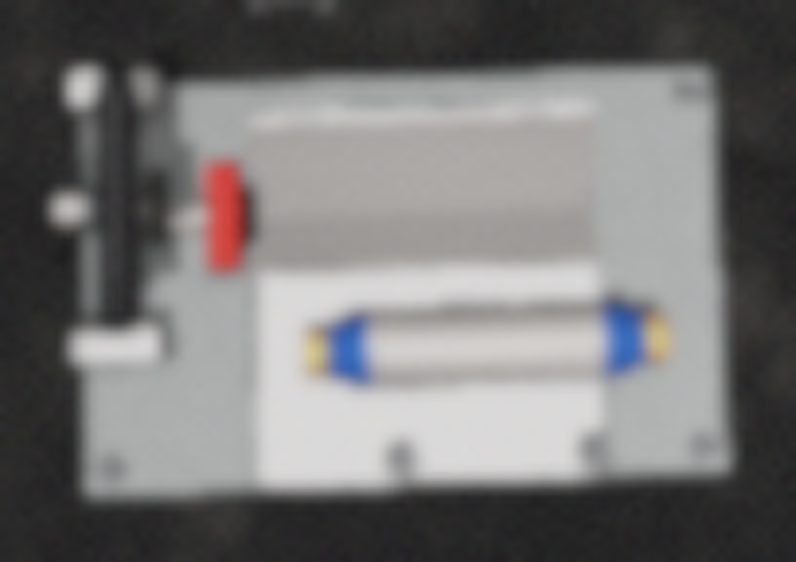

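View pics/cs.png

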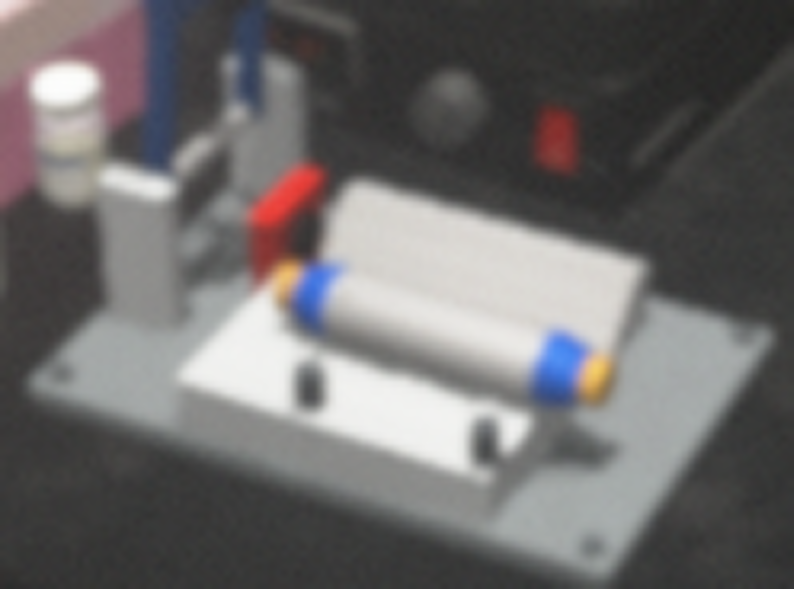

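The crops show the deck corners, pins, plate corners and column ends clearly. The clamp is upright at the left end. I'll fit the cradle pose from both views together.

```bash
cat > h.py <<'E'
import numpy as np
from rig import get_state, imaging
P={n:imaging.camera_params(n) for n in("scene","top")}
def proj(n,X):
    T=np.linalg.inv(P[n]["cam_to_world"]); c=T[:3,:3]@np.asarray(X).T+T[:3,3:4]
    q=P[n]["camera_matrix"]@c; return (q[:2]/q[2]).T
def st(n,U,V): return (195+(U+.5)/7.8-.5,200+(V+.5)/7.8-.5) if n=="top" else (168+(U+.5)/6.4-.5,170+(V+.5)/6.4-.5)
E
python3 - <<'E'
from h import *
from scipy.optimize import least_squares as LS
# x,y,z mm, y relative y0 flag
T=[(58,84,30,0,258,487),(-50,84,30,0,607,475),(58,18,30,0,258,268),(-50,18,30,0,600,262),(-90,130,10,1,733,472),(-90,0,10,1,714,68),(114,130,10,1,85,497)]
S=[(58,84,30,0,180,378),(-50,84,30,0,497,490),(-50,-24,36,0,648,263),(58,-24,36,0,352,180),(-90,130,10,1,612,578),(-90,0,10,1,773,330),(114,130,10,1,32,385),(-46,77,44,0,487,425),(14,77,44,0,312,365)]
def W(p,L):
    c,s=np.cos(p[3]),np.sin(p[3])
    return np.array([[p[0]+c*x-s*(y+f*p[4]),p[1]+s*x+c*(y+f*p[4]),p[2]+z] for x,y,z,f,_,_ in L])/1000
def res(p):
    return np.concatenate([(proj(n,W(p,L))-np.array([st(n,a[4],a[5]) for a in L])) for n,L in(("top",T),("scene",S))])
r=LS(lambda p:res(p).ravel(),[420,380,0,1.5,-40],loss="soft_l1",x_scale=[10,10,10,.1,10])
print(r.x,np.degrees(r.x[3])); print(res(r.x).round(1))
# column
p=r.x;c,s=np.cos(p[3]),np.sin(p[3])
for t,sc in(((308,350),(280,280)),((668,336),(599,380)),((348,349),(316,297)),((625,339),(561,368))):
    def f(X): return np.r_[proj("top",[X])[0]-st("top",*t),proj("scene",[X])[0]-st("scene",*sc)]
    X=LS(f,[.38,.4,.04]).x; d=X[:2]*1000-p[:2]
    print(X.round(4),"cradle",(c*d[0]+s*d[1]).round(1),(-s*d[0]+c*d[1]).round(1),(X[2]*1000-p[2]).round(1),f(X).round(1))
E
```

```text
[455.57210337 333.85948118   1.17328166   1.63483224 -42.95385187] 93.6689873709422
[[ 1.3 -0.6]
 [ 1.1 -0.8]
 [ 0.7  0. ]
 [ 1.  -0.8]
 [ 0.5 -0.3]
 [ 0.6 -0.4]
 [ 1.3 -0.2]
 [-0.7 -0.2]
 [-1.3 -1.8]
 [-1.1  0.8]
 [-0.6  0.5]
 [-0.9 -0.2]
 [ 0.2  0.6]
 [-1.2 -0.3]
 [ 0.  -0.2]
 [-0.4  0.4]]
[0.4092 0.375  0.0461] cradle 44.0 43.7 44.9 [ 0.1 -0.  -0.1  0. ]
[0.4163 0.2645 0.0451] cradle -66.8 43.6 44.0 [-0.  0.  0. -0.]
[0.41   0.3625 0.0436] cradle 31.5 43.7 42.4 [ 0.2 -0.1 -0.2  0. ]
[0.4153 0.2773 0.0453] cradle -53.8 43.8 44.1 [ 0.1 -0.1 -0.1  0. ]
```

Fit result: cradle at (0.4556, 0.3339) with yaw 93.7°. The column centre is at cradle x≈-11.4, y≈43.7, z≈43, and its length comes out at 111 mm, so the sizes agree. Next I move above and behind the column with the fingers shut and turned 17°.

```bash
python3 -m inch '[{"claw":-1,"travel":[0.2,-0.2,0],"turn":0.04},{"claw":-1,"travel":[0.4,-0.4,0],"turn":0.08},{"claw":-1,"travel":[0.62,-0.61,0],"turn":0.0956},{"claw":-1,"travel":[0.62,-0.61,0],"turn":0.0956}]'
python3 -m inch '[{"claw":-1,"travel":[0.2,-0.2,0],"turn":0},{"claw":-1,"travel":[0.4,-0.4,0],"turn":0},{"claw":-1,"travel":[0.62,-0.607,0],"turn":0},{"claw":-1,"travel":[0.62,-0.607,0],"turn":0},{"claw":-1,"travel":[0.62,-0.607,0],"turn":0}]'
python3 -m inch '[{"claw":-1,"travel":[0,0,-0.2],"turn":0},{"claw":-1,"travel":[0,0,-0.4],"turn":0},{"claw":-1,"travel":[0,0,-0.6],"turn":0},{"claw":-1,"travel":[0,0,-0.7],"turn":0},{"claw":-1,"travel":[0,0,-0.7],"turn":0}]'
python3 - <<'E'
import cv2
from h import *
s=get_state(); print(s["qpos"],s["ee_rot"])
a=imaging.get_image("top")[180:290,180:320,::-1]; b=imaging.get_image("scene")[130:262,148:322,::-1]
a=cv2.resize(a,(400,314),interpolation=cv2.INTER_CUBIC); b=cv2.resize(b,(400,314),interpolation=cv2.INTER_CUBIC)
cv2.imwrite("pics/m1.png",np.hstack([a,b]))
E
```

```text
clock: 0.5
position: [0.2607, 0.4341, 0.2499]
ee_rot: [0.0, -0.031, 1.0, -0.001]
contact_force: [-0.7, 0.3, 0.2]
width: 0.0283
gripper_force: 0.0
clock: 1.0
position: [0.385, 0.3133, 0.2499]
ee_rot: [0.0, -0.029, 1.0, -0.001]
contact_force: [0.2, 0.4, -0.4]
width: -0.0002
gripper_force: 0.0
clock: 1.5
position: [0.3796, 0.3149, 0.1073]
ee_rot: [-0.004, -0.032, 0.999, -0.002]
contact_force: [-0.8, -0.0, -0.7]
width: -0.0002
gripper_force: 0.0
[ 5.50756554e-01  2.86610472e-01  1.88553494e+00  8.55094878e-04
  9.77499219e-01 -1.08483668e+00] [-0.00367225 -0.03215218  0.99947481 -0.00168761]
```

View pics/m1.png

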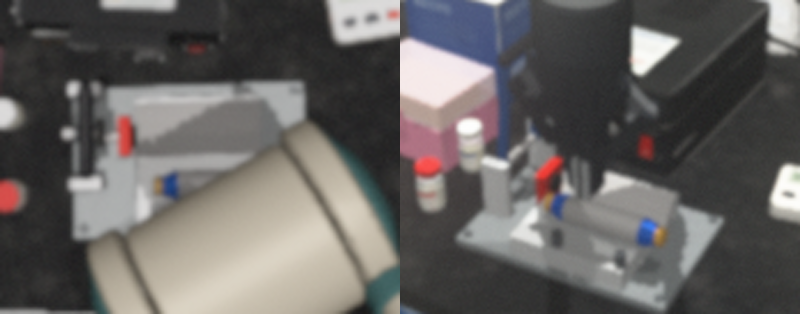

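The column is untouched and the fingers hang behind it, with tips around (585,185) in the right half. I'll descend to the deck behind it.

```bash
python3 -m inch '[{"claw":-1,"travel":[0,0,-0.07],"turn":0},{"claw":-1,"travel":[0,0,-0.14],"turn":0},{"claw":-1,"travel":[0,0,-0.21],"turn":0},{"claw":-1,"travel":[0,0,-0.27],"turn":0},{"claw":-1,"travel":[0,0,-0.27],"turn":0}]'
python3 -m inch '[{"claw":-1,"travel":[0,0,0],"turn":0},{"claw":-1,"travel":[0,0,0],"turn":0}]'
```

```text
clock: 2.1
position: [0.383, 0.3161, 0.0568]
ee_rot: [0.0, -0.032, 0.999, 0.0]
contact_force: [0.5, -0.2, -0.5]
width: -0.0003
gripper_force: 0.0
clock: 2.3
position: [0.3838, 0.3163, 0.0577]
ee_rot: [0.001, -0.032, 0.999, 0.001]
contact_force: [0.2, 0.1, 0.7]
width: 0.0001
gripper_force: 0.0
```

```bash
python3 -m inch '[{"claw":-1,"travel":[0,0,-0.01],"turn":0},{"claw":-1,"travel":[0,0,-0.018],"turn":0},{"claw":-1,"travel":[0.01,0.0006,-0.018],"turn":0},{"claw":-1,"travel":[0.02,0.0012,-0.018],"turn":0},{"claw":-1,"travel":[0.025,0.0016,-0.018],"turn":0}]'
for i in 1; do python3 -m inch '[{"claw":-1,"travel":[0.007,0.0004,0],"turn":0},{"claw":-1,"travel":[0.014,0.0009,0],"turn":0},{"claw":-1,"travel":[0.021,0.0013,0],"turn":0},{"claw":-1,"travel":[0.028,0.0018,0],"turn":0},{"claw":-1,"travel":[0.035,0.0022,0],"turn":0}]'; done
python3 -m inch '[{"claw":-1,"travel":[0.007,0.0004,0],"turn":0},{"claw":-1,"travel":[0.014,0.0009,0],"turn":0},{"claw":-1,"travel":[0.021,0.0013,0],"turn":0},{"claw":-1,"travel":[0.028,0.0018,0],"turn":0},{"claw":-1,"travel":[0.035,0.0022,0],"turn":0}]'
python3 -m inch '[{"claw":-1,"travel":[0.007,0.0004,0],"turn":0},{"claw":-1,"travel":[0.014,0.0009,0],"turn":0},{"claw":-1,"travel":[0.021,0.0013,0],"turn":0},{"claw":-1,"travel":[0.028,0.0018,0],"turn":0},{"claw":-1,"travel":[0.035,0.0022,0],"turn":0}]'
python3 - <<'E'
import cv2
from h import *
b=imaging.get_image("scene")[130:262,148:322,::-1]
cv2.imwrite("pics/m2.png",cv2.resize(b,(696,528),interpolation=cv2.INTER_CUBIC))
E
```

```text
clock: 2.8
position: [0.3883, 0.316, 0.0528]
ee_rot: [0.0, -0.032, 0.999, 0.0]
contact_force: [-0.6, -0.1, 1.1]
width: 0.0001
gripper_force: 0.0
clock: 3.3
position: [0.395, 0.3163, 0.0527]
ee_rot: [-0.0, -0.032, 0.999, 0.0]
contact_force: [1.1, -0.2, -0.4]
width: -0.0
gripper_force: 0.1
clock: 3.8
position: [0.402, 0.3168, 0.0527]
ee_rot: [0.0, -0.032, 0.999, 0.0]
contact_force: [-0.6, -0.5, 0.3]
width: -0.0004
gripper_force: 0.1
clock: 4.3
position: [0.4091, 0.3173, 0.0527]
ee_rot: [0.0, -0.032, 0.999, 0.0]
contact_force: [-0.5, -0.8, -0.3]
width: 0.0001
gripper_force: 0.1
```

View pics/m2.png

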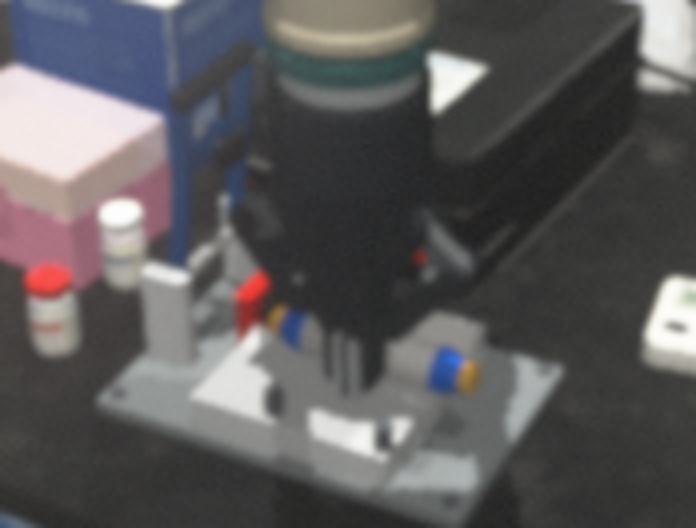

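The fingers (345,370) stand on the deck behind the column, which is rolling towards the rim with almost no force. I'll push slowly over the rim.

```bash
python3 -m inch '[{"claw":-1,"travel":[0.007,0.0004,0],"turn":0},{"claw":-1,"travel":[0.014,0.0009,0],"turn":0},{"claw":-1,"travel":[0.021,0.0013,0],"turn":0},{"claw":-1,"travel":[0.028,0.0018,0],"turn":0},{"claw":-1,"travel":[0.035,0.0022,0],"turn":0}]'
python3 -m inch '[{"claw":-1,"travel":[0.005,0.0003,0],"turn":0},{"claw":-1,"travel":[0.010,0.0006,0],"turn":0},{"claw":-1,"travel":[0.01,0.0006,0],"turn":0},{"claw":-1,"travel":[0.01,0.0006,0],"turn":0},{"claw":-1,"travel":[0.01,0.0006,0],"turn":0}]'
python3 - <<'E'
import cv2
from h import *
b=imaging.get_image("scene")[130:262,148:322,::-1]
cv2.imwrite("pics/m3.png",cv2.resize(b,(696,528),interpolation=cv2.INTER_CUBIC))
E
```

```text
clock: 4.85
position: [0.4161, 0.3177, 0.0527]
ee_rot: [0.0, -0.032, 0.999, 0.0]
contact_force: [0.6, 0.5, 0.5]
width: 0.0001
gripper_force: 0.0
clock: 5.35
position: [0.4178, 0.3178, 0.0527]
ee_rot: [-0.0, -0.032, 0.999, 0.0]
contact_force: [0.1, 0.5, 0.6]
width: 0.0
gripper_force: 0.0
```

View pics/m3.png

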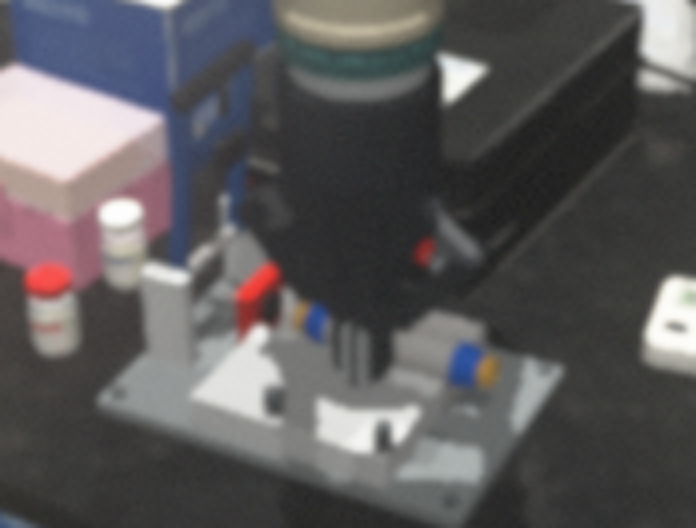

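```bash
cat >> h.py <<'E'
TH=1.63483
def W(x,y,z):
    c,s=np.cos(TH),np.sin(TH); return [(455.57+c*x-s*y)/1e3,(333.86+s*x+c*y)/1e3,(z+1.2)/1e3]
E
python3 - <<'E'
from h import *
for q in((-67,0,29),(-67,18,42),(-67,12,40)): print(q,(proj("scene",[W(*q)])[0]-[148,130])*4)
E
```

```text
(-67, 0, 29) [489.60789452 370.97351264]
(-67, 18, 42) [475.3758671  369.96700717]
(-67, 12, 40) [480.31252133 366.55506697]
```

The column end is at about (487,372), close to the 490,371 predicted for a settled column. I'll back off, rise, turn the tool 90° and move behind the -x end.

```bash
python3 -m inch '[{"claw":-1,"travel":[-0.02,-0.001,0],"turn":0},{"claw":-1,"travel":[-0.02,-0.001,0.2],"turn":0},{"claw":-1,"travel":[-0.02,-0.001,0.4],"turn":0},{"claw":-1,"travel":[-0.02,-0.1,0.5],"turn":-0.047},{"claw":-1,"travel":[0.1,-0.2,0.5],"turn":-0.094}]'
python3 -m inch '[{"claw":-1,"travel":[0.06,-0.1,0],"turn":-0.047},{"claw":-1,"travel":[0.1165,-0.149,0],"turn":-0.094},{"claw":-1,"travel":[0.1165,-0.149,0],"turn":-0.141},{"claw":-1,"travel":[0.1165,-0.149,0],"turn":-0.188},{"claw":-1,"travel":[0.1165,-0.149,0],"turn":-0.235}]'
python3 -m inch '[{"claw":-1,"travel":[0,0,0],"turn":-0.047},{"claw":-1,"travel":[0,0,0],"turn":-0.094},{"claw":-1,"travel":[0,0,0],"turn":-0.141},{"claw":-1,"travel":[0,0,0],"turn":-0.171},{"claw":-1,"travel":[0,0,0],"turn":-0.171}]'
python3 - <<'E'
import cv2
from h import *
s=get_state(); print(s["position"],s["ee_rot"],s["qpos"])
a=imaging.get_image("top")[190:280,190:310,::-1]; b=imaging.get_image("scene")[160:265,158:298,::-1]
a=cv2.resize(a,(400,300),interpolation=cv2.INTER_CUBIC); b=cv2.resize(b,(400,300),interpolation=cv2.INTER_CUBIC)
cv2.imwrite("pics/m4.png",np.hstack([a,b]))
E
```

```text
clock: 5.9
position: [0.4369, 0.2785, 0.1561]
ee_rot: [0.002, 0.117, 0.993, 0.001]
contact_force: [0.9, 0.1, 0.1]
width: 0.0001
gripper_force: 0.0
clock: 6.4
position: [0.4608, 0.2477, 0.1526]
ee_rot: [-0.0, 0.469, 0.883, -0.0]
contact_force: [0.3, 0.6, 0.1]
width: 0.0001
gripper_force: 0.0
clock: 6.9
position: [0.4607, 0.248, 0.1527]
ee_rot: [-0.0, 0.684, 0.729, -0.0]
contact_force: [-1.0, -0.6, -0.9]
width: -0.0
gripper_force: 0.0
[0.46073071 0.24795021 0.15265343] [-7.22663701e-05  6.84147126e-01  7.29344008e-01 -1.51511692e-04] [ 3.60681885e-01  2.74608539e-01  1.76673802e+00 -4.37868130e-06
  1.10058180e+00  2.96754940e-01]
```

View pics/m4.png

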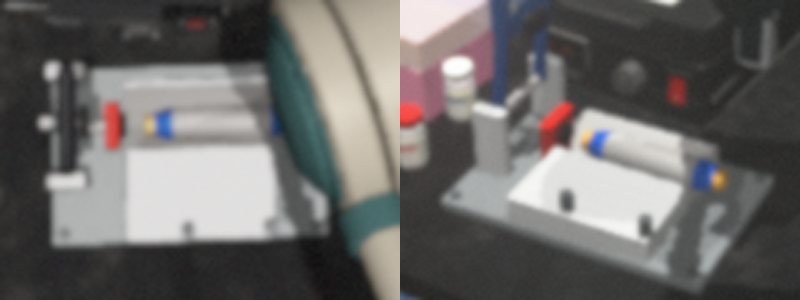

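The column is settled in the vee: in the top half it is centred on the stop line at (215,123), and its end in the scene half is at (720,180). I'll descend behind that end.

```bash
python3 -m inch '[{"claw":-1,"travel":[0,0,-0.15],"turn":0},{"claw":-1,"travel":[0,0,-0.3],"turn":0},{"claw":-1,"travel":[0,0,-0.45],"turn":0},{"claw":-1,"travel":[0,0,-0.54],"turn":0},{"claw":-1,"travel":[0,0,-0.575],"turn":0}]'
python3 -m inch '[{"claw":-1,"travel":[0,0,0],"turn":0},{"claw":-1,"travel":[0,0,0],"turn":0},{"claw":-1,"travel":[0,0.01,0],"turn":0},{"claw":-1,"travel":[0,0.02,0],"turn":0},{"claw":-1,"travel":[0,0.02,0],"turn":0}]'
python3 -m inch '[{"claw":-1,"travel":[0,0.005,0],"turn":0},{"claw":-1,"travel":[0,0.01,0],"turn":0},{"claw":-1,"travel":[0,0.01,0],"turn":0}]'
```

```text
clock: 7.5
position: [0.4598, 0.2475, 0.0359]
ee_rot: [-0.001, 0.684, 0.73, -0.002]
contact_force: [0.5, -0.5, 0.1]
width: -0.0
gripper_force: 0.0
clock: 8.0
position: [0.4617, 0.2525, 0.0385]
ee_rot: [0.0, 0.684, 0.729, 0.001]
contact_force: [-0.6, 0.7, -0.1]
width: -0.0002
gripper_force: 0.0
clock: 8.3
position: [0.4612, 0.2541, 0.0378]
ee_rot: [0.0, 0.684, 0.729, 0.0]
contact_force: [-0.3, -0.3, 0.2]
width: -0.0
gripper_force: 0.0
```

```bash
python3 -m inch '[{"claw":-1,"travel":[0,0.005,0],"turn":0},{"claw":-1,"travel":[-0.0005,0.01,0],"turn":0},{"claw":-1,"travel":[-0.0005,0.01,0],"turn":0}]' | egrep 'pos|con'
python3 -m inch '[{"claw":-1,"travel":[0,0.005,0],"turn":0},{"claw":-1,"travel":[-0.0005,0.01,0],"turn":0},{"claw":-1,"travel":[-0.0005,0.01,0],"turn":0}]' | egrep 'pos|con'
python3 -m inch '[{"claw":-1,"travel":[0,0.005,0],"turn":0},{"claw":-1,"travel":[0,0.005,0],"turn":0}]' | egrep 'pos|con'
python3 -m inch '[{"claw":-1,"travel":[0,0.005,0],"turn":0},{"claw":-1,"travel":[0,0.005,0],"turn":0}]' | egrep 'pos|con'
python3 -m inch '[{"claw":-1,"travel":[0,0.005,0],"turn":0},{"claw":-1,"travel":[0,0.005,0],"turn":0}]' | egrep 'pos|con'
```

```text
position: [0.4611, 0.256, 0.0377]
contact_force: [0.3, -0.3, -0.5]
position: [0.4609, 0.2579, 0.0377]
contact_force: [-0.1, -0.9, 0.2]
position: [0.4609, 0.259, 0.0377]
contact_force: [0.9, 0.1, 0.3]
position: [0.4608, 0.2601, 0.0377]
contact_force: [0.1, -1.5, -0.9]
position: [0.4608, 0.2611, 0.0377]
contact_force: [-0.9, -2.1, -0.3]
```

```bash
python3 -m inch '[{"claw":-1,"travel":[0,0.003,0],"turn":0},{"claw":-1,"travel":[0,0.003,0],"turn":0}]' | egrep 'pos|con'
python3 -m inch '[{"claw":-1,"travel":[0,0.003,0],"turn":0},{"claw":-1,"travel":[0,0.003,0],"turn":0}]' | egrep 'pos|con'
python3 -m inch '[{"claw":-1,"travel":[0,0.003,0],"turn":0},{"claw":-1,"travel":[0,0.003,0],"turn":0}]' | egrep 'pos|con'
python3 -m inch '[{"claw":-1,"travel":[0,0.003,0],"turn":0},{"claw":-1,"travel":[0,0.003,0],"turn":0}]' | egrep 'pos|con'
```

```text
position: [0.4608, 0.2616, 0.0377]
contact_force: [-1.4, -0.9, 0.3]
position: [0.4608, 0.2621, 0.0377]
contact_force: [-0.7, -1.5, 0.3]
position: [0.4608, 0.2627, 0.0377]
contact_force: [-0.9, -2.1, -0.3]
position: [0.4607, 0.2633, 0.0377]
contact_force: [-0.2, -3.2, 1.1]
```

```bash
g(){ awk '/posi|contact/{print} /contact/{gsub(/[\[\],]/," "); if($3<-4.2) b=1} END{exit b}'; }
python3 -m inch '[{"claw":-1,"travel":[0,0.0025,0],"turn":0},{"claw":-1,"travel":[0,0.0025,0],"turn":0}]' | g &&
python3 -m inch '[{"claw":-1,"travel":[0,0.0025,0],"turn":0},{"claw":-1,"travel":[0,0.0025,0],"turn":0}]' | g &&
python3 -m inch '[{"claw":-1,"travel":[0,0.0025,0],"turn":0},{"claw":-1,"travel":[0,0.0025,0],"turn":0}]' | g &&
python3 -m inch '[{"claw":-1,"travel":[0,0.0025,0],"turn":0},{"claw":-1,"travel":[0,0.0025,0],"turn":0}]' | g &&
python3 -m inch '[{"claw":-1,"travel":[0,0.0025,0],"turn":0},{"claw":-1,"travel":[0,0.0025,0],"turn":0}]' | g &&
python3 -m inch '[{"claw":-1,"travel":[0,0.0025,0],"turn":0},{"claw":-1,"travel":[0,0.0025,0],"turn":0}]' | g &&
python3 -m inch '[{"claw":-1,"travel":[0,0.0025,0],"turn":0},{"claw":-1,"travel":[0,0.0025,0],"turn":0}]' | g &&
python3 -m inch '[{"claw":-1,"travel":[0,0.0025,0],"turn":0},{"claw":-1,"travel":[0,0.0025,0],"turn":0}]' | g
```

```text
position: [0.4608, 0.2638, 0.0377]
contact_force: [-1.3, -2.5, 1.0]
position: [0.4608, 0.2643, 0.0377]
contact_force: [-1.3, -3.6, 0.9]
position: [0.4611, 0.265, 0.0377]
contact_force: [-1.9, -2.0, -0.0]
position: [0.4612, 0.2656, 0.0378]
contact_force: [-2.0, -1.7, 0.3]
position: [0.4611, 0.266, 0.0378]
contact_force: [-1.7, -1.8, 0.7]
position: [0.4611, 0.2665, 0.0378]
contact_force: [-1.3, -2.4, 0.3]
position: [0.4611, 0.2669, 0.0377]
contact_force: [-2.2, -2.1, 1.5]
position: [0.461, 0.2675, 0.0377]
contact_force: [-0.9, -2.2, 1.0]
```

```bash
g(){ awk '/posi|contact/{print} /contact/{gsub(/[\[\],]/," "); if($3<-4.2) b=1} END{exit b}'; }
python3 -m inch '[{"claw":-1,"travel":[0,0.0025,0],"turn":0},{"claw":-1,"travel":[0,0.0025,0],"turn":0}]' | g &&
python3 -m inch '[{"claw":-1,"travel":[0,0.0025,0],"turn":0},{"claw":-1,"travel":[0,0.0025,0],"turn":0}]' | g &&
python3 -m inch '[{"claw":-1,"travel":[0,0.0025,0],"turn":0},{"claw":-1,"travel":[0,0.0025,0],"turn":0}]' | g &&
python3 -m inch '[{"claw":-1,"travel":[0,0.0025,0],"turn":0},{"claw":-1,"travel":[0,0.0025,0],"turn":0}]' | g &&
python3 -m inch '[{"claw":-1,"travel":[0,0.0025,0],"turn":0},{"claw":-1,"travel":[0,0.0025,0],"turn":0}]' | g &&
python3 -m inch '[{"claw":-1,"travel":[0,0.0025,0],"turn":0},{"claw":-1,"travel":[0,0.0025,0],"turn":0}]' | g &&
python3 -m inch '[{"claw":-1,"travel":[0,0.0025,0],"turn":0},{"claw":-1,"travel":[0,0.0025,0],"turn":0}]' | g &&
python3 -m inch '[{"claw":-1,"travel":[0,0.0025,0],"turn":0},{"claw":-1,"travel":[0,0.0025,0],"turn":0}]' | g
```

```text
position: [0.461, 0.268, 0.0377]
contact_force: [-1.0, -2.2, 0.4]
position: [0.461, 0.2684, 0.0377]
contact_force: [-0.9, -2.5, 1.0]
position: [0.461, 0.2689, 0.0377]
contact_force: [-1.2, -3.2, 1.8]
position: [0.461, 0.2694, 0.0377]
contact_force: [-0.6, -3.5, 1.0]
position: [0.461, 0.2699, 0.0377]
contact_force: [-1.7, -2.1, 1.4]
position: [0.461, 0.2703, 0.0377]
contact_force: [-1.3, -2.5, 0.8]
position: [0.4609, 0.2703, 0.0377]
contact_force: [-0.6, -4.8, 1.5]
```

Position has stopped advancing while force rises, so the column is on the screw. I'll build the force up a little in small steps.

```bash
g(){ awk '/posi|contact/{print} /contact/{gsub(/[\[\],]/," "); if($3<-8) b=1} END{exit b}'; }
python3 -m inch '[{"claw":-1,"travel":[0,0.001,0],"turn":0},{"claw":-1,"travel":[0,0.001,0],"turn":0}]' | g &&
python3 -m inch '[{"claw":-1,"travel":[0,0.001,0],"turn":0},{"claw":-1,"travel":[0,0.001,0],"turn":0}]' | g &&
python3 -m inch '[{"claw":-1,"travel":[0,0.001,0],"turn":0},{"claw":-1,"travel":[0,0.001,0],"turn":0}]' | g &&
python3 -m inch '[{"claw":-1,"travel":[0,0.001,0],"turn":0},{"claw":-1,"travel":[0,0.001,0],"turn":0}]' | g
```

```text
position: [0.4609, 0.2703, 0.0377]
contact_force: [-1.6, -3.9, 0.6]
position: [0.4609, 0.2703, 0.0377]
contact_force: [-1.1, -6.0, 2.5]
position: [0.4609, 0.2704, 0.0377]
contact_force: [-0.4, -6.0, 2.7]
position: [0.4609, 0.2704, 0.0377]
contact_force: [-0.9, -8.1, 1.8]
```

```bash
python3 -m inch '[{"claw":-1,"travel":[0,0.001,0],"turn":0},{"claw":-1,"travel":[0,0.001,0],"turn":0},{"claw":-1,"travel":[0,0.001,0],"turn":0}]' | egrep 'pos|con'
python3 -m inch '[{"claw":-1,"travel":[0,-0.02,0],"turn":0},{"claw":-1,"travel":[0,-0.06,0],"turn":0},{"claw":-1,"travel":[0,-0.06,0.2],"turn":0},{"claw":-1,"travel":[0,-0.06,0.4],"turn":0},{"claw":-1,"travel":[0,-0.06,0.56],"turn":0}]' | egrep 'pos|con'
python3 - <<'E'
import cv2
from h import *
a=imaging.get_image("top")[190:280,190:310,::-1]; b=imaging.get_image("scene")[120:225,158:298,::-1]
a=cv2.resize(a,(400,300),interpolation=cv2.INTER_CUBIC); b=cv2.resize(b,(400,300),interpolation=cv2.INTER_CUBIC)
cv2.imwrite("pics/m5.png",np.hstack([a,b]))
for q in((98,0,162),(98,24,162),(98,-24,162),(98,35,52)): print(q,(proj("scene",[W(*q)])[0]-[158,120])/.35+[400,0])
E
```

```text
position: [0.4609, 0.2704, 0.0377]
contact_force: [-2.2, -7.8, 2.6]
position: [0.4621, 0.2604, 0.1519]
contact_force: [-0.3, 0.3, -0.0]
(98, 0, 162) [509.3871241   76.37825055]
(98, 24, 162) [490.41266389  91.06753109]
(98, -24, 162) [527.5831648   62.29159177]
(98, 35, 52) [493.0882684 232.488288 ]
```

View pics/m5.png

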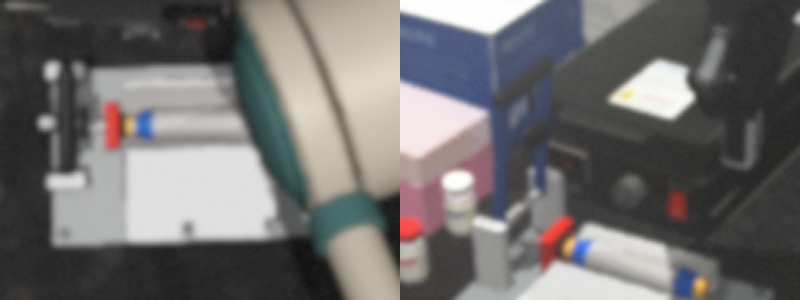

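The column touches the stop screw (125,125 in the top half). The clamp bar is upright, around (522,82) in the scene half. I'll fly high round to the hinge side of the bar.

```bash
python3 -m inch '[{"claw":-1,"travel":[0,0,0.25],"turn":0},{"claw":-1,"travel":[0,0,0.5],"turn":0},{"claw":-1,"travel":[0,0.1,0.5],"turn":0},{"claw":-1,"travel":[-0.02,0.3,0.5],"turn":0},{"claw":-1,"travel":[-0.034,0.5,0.5],"turn":0}]' | egrep 'pos|con'
python3 -m inch '[{"claw":-1,"travel":[-0.02,0.2,0],"turn":0},{"claw":-1,"travel":[-0.034,0.4,0],"turn":0},{"claw":-1,"travel":[-0.034,0.515,0],"turn":0},{"claw":-1,"travel":[-0.034,0.515,0],"turn":0},{"claw":-1,"travel":[-0.034,0.515,0],"turn":0}]' | egrep 'pos|con'
python3 - <<'E'
from h import *
print(get_state()["position"],"want",W(130,0,0)); print((proj("top",[W(98,0,162)])[0]-[195,200])*7.8)
E
```

```text
position: [0.4544, 0.3607, 0.2497]
contact_force: [0.7, 0.4, 0.5]
position: [0.4471, 0.4627, 0.2485]
contact_force: [-0.5, -0.6, 0.1]
[0.44714477 0.46271521 0.24847561] want [np.float64(0.44725131007370533), np.float64(0.46359357082077934), 0.0012]
[ 78.70889891 193.02702976]
```

```bash
python3 -m inch '[{"claw":-1,"travel":[0,0,-0.15],"turn":0},{"claw":-1,"travel":[0,0,-0.3],"turn":0},{"claw":-1,"travel":[0,0,-0.4],"turn":0},{"claw":-1,"travel":[0,0,-0.4],"turn":0},{"claw":-1,"travel":[0,0,-0.4],"turn":0}]' | egrep 'pos|con'
python3 -m inch '[{"claw":-1,"travel":[0.001,-0.015,0],"turn":0},{"claw":-1,"travel":[0.002,-0.03,0],"turn":0},{"claw":-1,"travel":[0.003,-0.045,0],"turn":0},{"claw":-1,"travel":[0.004,-0.06,0],"turn":0},{"claw":-1,"travel":[0.005,-0.07,0],"turn":0}]' | egrep 'pos|con'
python3 -m inch '[{"claw":-1,"travel":[0.001,-0.01,0],"turn":0},{"claw":-1,"travel":[0.001,-0.02,0],"turn":0},{"claw":-1,"travel":[0.002,-0.03,0],"turn":0},{"claw":-1,"travel":[0.003,-0.04,0],"turn":0},{"claw":-1,"travel":[0.003,-0.05,0],"turn":0}]' | egrep 'pos|con'
python3 -m inch '[{"claw":-1,"travel":[0.001,-0.01,0],"turn":0},{"claw":-1,"travel":[0.001,-0.02,0],"turn":0},{"claw":-1,"travel":[0.002,-0.03,0],"turn":0},{"claw":-1,"travel":[0.003,-0.04,0],"turn":0},{"claw":-1,"travel":[0.003,-0.05,0],"turn":0}]' | egrep 'pos|con'
```

```text
position: [0.4478, 0.4619, 0.1701]
contact_force: [-0.5, -0.3, 0.4]
position: [0.4485, 0.4486, 0.1701]
contact_force: [-0.4, 0.3, 0.3]
position: [0.449, 0.4388, 0.1697]
contact_force: [0.2, -0.6, 0.4]
position: [0.4496, 0.4289, 0.1695]
contact_force: [0.5, 3.8, -2.9]
```

Contact is made at bar x≈78, arm at about 1.39 rad. I'll push along the arc with the tip held below bar centre.

```bash
python3 -m inch '[{"claw":-1,"travel":[0.001,-0.015,-0.004],"turn":0},{"claw":-1,"travel":[0.002,-0.03,-0.008],"turn":0},{"claw":-1,"travel":[0.003,-0.045,-0.013],"turn":0},{"claw":-1,"travel":[0.004,-0.06,-0.018],"turn":0},{"claw":-1,"travel":[0.005,-0.075,-0.024],"turn":0}]' | egrep 'pos|con'
python3 -m inch '[{"claw":-1,"travel":[0.001,-0.015,-0.006],"turn":0},{"claw":-1,"travel":[0.002,-0.03,-0.012],"turn":0},{"claw":-1,"travel":[0.003,-0.045,-0.018],"turn":0},{"claw":-1,"travel":[0.004,-0.06,-0.025],"turn":0},{"claw":-1,"travel":[0.005,-0.075,-0.032],"turn":0}]' | egrep 'pos|con'
python3 -m inch '[{"claw":-1,"travel":[0.001,-0.015,-0.009],"turn":0},{"claw":-1,"travel":[0.002,-0.03,-0.018],"turn":0},{"claw":-1,"travel":[0.003,-0.045,-0.028],"turn":0},{"claw":-1,"travel":[0.004,-0.06,-0.038],"turn":0},{"claw":-1,"travel":[0.004,-0.07,-0.045],"turn":0}]' | egrep 'pos|con'
```

```text
position: [0.4509, 0.4136, 0.1655]
contact_force: [0.2, 2.5, 2.0]
position: [0.4519, 0.3986, 0.1584]
contact_force: [0.9, 3.5, 1.2]
position: [0.4524, 0.3845, 0.1492]
contact_force: [1.4, 1.3, 2.2]
```

```bash
python3 -m inch '[{"claw":-1,"travel":[0,0.03,0],"turn":0},{"claw":-1,"travel":[0,0.03,0.1],"turn":0},{"claw":-1,"travel":[0,0.03,0.17],"turn":0},{"claw":-1,"travel":[0,0.03,0.17],"turn":0},{"claw":-1,"travel":[0.003,-0.04,0.17],"turn":0}]' | egrep 'pos|con'
python3 -m inch '[{"claw":-1,"travel":[0.003,-0.045,0],"turn":0},{"claw":-1,"travel":[0.003,-0.045,0],"turn":0},{"claw":-1,"travel":[0.003,-0.045,-0.02],"turn":0},{"claw":-1,"travel":[0.003,-0.045,-0.04],"turn":0},{"claw":-1,"travel":[0.003,-0.045,-0.04],"turn":0}]' | egrep 'pos|con'
python3 -m inch '[{"claw":-1,"travel":[0,0,-0.01],"turn":0},{"claw":-1,"travel":[0,0,-0.02],"turn":0},{"claw":-1,"travel":[0,0,-0.02],"turn":0}]' | egrep 'pos|con'
```

```text
position: [0.4527, 0.3774, 0.1829]
contact_force: [0.6, -1.4, 0.4]
position: [0.4531, 0.3677, 0.1745]
contact_force: [-0.7, -0.3, -0.6]
position: [0.4534, 0.3679, 0.1712]
contact_force: [-0.5, -0.3, -0.2]
```

```bash
python3 -m inch '[{"claw":-1,"travel":[0,0,-0.01],"turn":0},{"claw":-1,"travel":[0,0,-0.02],"turn":0},{"claw":-1,"travel":[0,0,-0.02],"turn":0}]' | egrep 'pos|con'
python3 -m inch '[{"claw":-1,"travel":[0.001,-0.016,-0.013],"turn":0},{"claw":-1,"travel":[0.002,-0.032,-0.026],"turn":0},{"claw":-1,"travel":[0.003,-0.048,-0.040],"turn":0},{"claw":-1,"travel":[0.004,-0.063,-0.053],"turn":0}]' | egrep 'pos|con'
python3 -m inch '[{"claw":-1,"travel":[0.001,-0.014,-0.015],"turn":0},{"claw":-1,"travel":[0.002,-0.028,-0.03],"turn":0},{"claw":-1,"travel":[0.003,-0.042,-0.046],"turn":0},{"claw":-1,"travel":[0.003,-0.055,-0.0615],"turn":0}]' | egrep 'pos|con'
```

```text
position: [0.4534, 0.3678, 0.1672]
contact_force: [0.8, 0.0, -0.4]
position: [0.4547, 0.355, 0.1572]
contact_force: [-0.0, 0.7, 3.2]
position: [0.4554, 0.343, 0.1447]
contact_force: [0.9, -2.8, 6.3]
```

```bash
python3 -m inch '[{"claw":-1,"travel":[0.001,-0.012,-0.017],"turn":0},{"claw":-1,"travel":[0.002,-0.024,-0.034],"turn":0},{"claw":-1,"travel":[0.003,-0.035,-0.052],"turn":0},{"claw":-1,"travel":[0.003,-0.0445,-0.0695],"turn":0}]' | egrep 'pos|con'
python3 -m inch '[{"claw":-1,"travel":[0.001,-0.009,-0.019],"turn":0},{"claw":-1,"travel":[0.001,-0.018,-0.038],"turn":0},{"claw":-1,"travel":[0.002,-0.026,-0.057],"turn":0},{"claw":-1,"travel":[0.002,-0.034,-0.075],"turn":0}]' | egrep 'pos|con'
python3 - <<'E'
import cv2
from h import *
a=imaging.get_image("top")[190:280,190:310,::-1]; b=imaging.get_image("scene")[130:262,148:322,::-1]
a=cv2.resize(a,(300,225),interpolation=cv2.INTER_CUBIC); b=cv2.resize(b,(500,379),interpolation=cv2.INTER_CUBIC)
a=cv2.copyMakeBorder(a,0,154,0,0,cv2.BORDER_CONSTANT)
cv2.imwrite("pics/m6.png",np.hstack([a,b]))
E
```

```text
position: [0.4561, 0.3332, 0.1308]
contact_force: [0.9, -4.1, 5.6]
position: [0.4561, 0.328, 0.1154]
contact_force: [1.2, -3.3, 4.4]
```

View pics/m6.png

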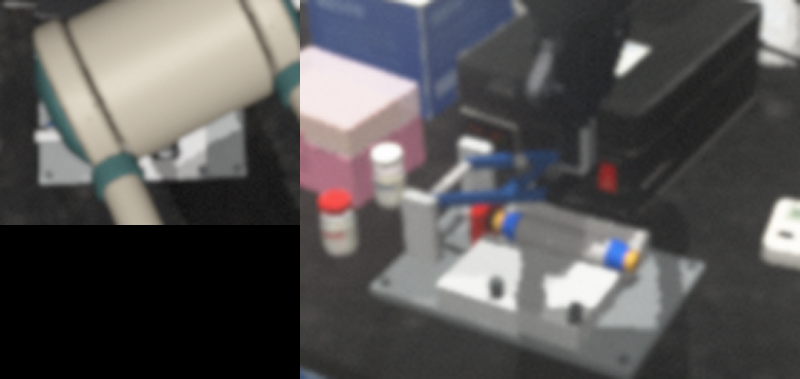

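This is my tenth and last picture. The arm is coming down (beams at about 470–560, 150–200), the fingers are on the bar and the column is still at the stop. From here I go on by force, first to ~0.12 rad.

```bash
python3 -m inch '[{"claw":-1,"travel":[0,-0.006,-0.02],"turn":0},{"claw":-1,"travel":[0.001,-0.012,-0.04],"turn":0},{"claw":-1,"travel":[0.001,-0.018,-0.06],"turn":0},{"claw":-1,"travel":[0.001,-0.0225,-0.079],"turn":0}]' | egrep 'pos|con'
g(){ awk '/posi|contact/{print} /contact/{gsub(/[\[\],]/," "); if($4>6.5) b=1} END{exit b}'; }
python3 -m inch '[{"claw":-1,"travel":[0,-0.001,-0.01],"turn":0},{"claw":-1,"travel":[0,-0.003,-0.02],"turn":0},{"claw":-1,"travel":[0,-0.003,-0.02],"turn":0}]' | g &&
python3 -m inch '[{"claw":-1,"travel":[0,-0.001,-0.01],"turn":0},{"claw":-1,"travel":[0,-0.002,-0.015],"turn":0},{"claw":-1,"travel":[0,-0.002,-0.015],"turn":0}]' | g &&
python3 -m inch '[{"claw":-1,"travel":[0,-0.0005,-0.005],"turn":0},{"claw":-1,"travel":[0,-0.0005,-0.005],"turn":0}]' | g &&
python3 -m inch '[{"claw":-1,"travel":[0,-0.0005,-0.005],"turn":0},{"claw":-1,"travel":[0,-0.0005,-0.005],"turn":0}]' | g
```

```text
position: [0.456, 0.3238, 0.0995]
contact_force: [-1.5, -3.0, 2.2]
position: [0.4561, 0.3238, 0.0955]
contact_force: [0.0, -0.4, 0.1]
position: [0.4563, 0.3234, 0.0928]
contact_force: [-0.3, 0.9, 1.5]
position: [0.4563, 0.3233, 0.0919]
contact_force: [0.3, -0.2, 0.5]
position: [0.4563, 0.3231, 0.0909]
contact_force: [0.8, 0.4, 2.3]
```

```bash
g(){ awk '/posi|contact/{print} /contact/{gsub(/[\[\],]/," "); if($4>5) b=1} END{exit b}'; }
python3 -m inch '[{"claw":-1,"travel":[0,0,-0.004],"turn":0},{"claw":-1,"travel":[0,0,-0.004],"turn":0}]' | g &&
python3 -m inch '[{"claw":-1,"travel":[0,0,-0.004],"turn":0},{"claw":-1,"travel":[0,0,-0.004],"turn":0}]' | g &&
python3 -m inch '[{"claw":-1,"travel":[0,0,-0.004],"turn":0},{"claw":-1,"travel":[0,0,-0.004],"turn":0}]' | g &&
python3 -m inch '[{"claw":-1,"travel":[0,0,-0.004],"turn":0},{"claw":-1,"travel":[0,0,-0.004],"turn":0}]' | g &&
python3 -m inch '[{"claw":-1,"travel":[0,0,-0.004],"turn":0},{"claw":-1,"travel":[0,0,-0.004],"turn":0}]' | g &&
python3 -m inch '[{"claw":-1,"travel":[0,0,-0.004],"turn":0},{"claw":-1,"travel":[0,0,-0.004],"turn":0}]' | g &&
python3 -m inch '[{"claw":-1,"travel":[0,0,-0.004],"turn":0},{"claw":-1,"travel":[0,0,-0.004],"turn":0}]' | g
```

```text
position: [0.4563, 0.3229, 0.0901]
contact_force: [0.1, 1.1, 1.3]
position: [0.4563, 0.3228, 0.0892]
contact_force: [0.8, 0.5, 1.8]
position: [0.4563, 0.3227, 0.0885]
contact_force: [0.6, -0.6, 1.7]
position: [0.4563, 0.3226, 0.0876]
contact_force: [0.3, -1.4, 2.0]
position: [0.4563, 0.3227, 0.0868]
contact_force: [1.7, -1.0, 1.9]
position: [0.4562, 0.3228, 0.086]
contact_force: [0.3, -1.4, 1.7]
position: [0.4562, 0.3229, 0.0852]
contact_force: [-1.5, -0.9, 1.1]
```

```bash
g(){ awk '/posi|contact/{print} /contact/{gsub(/[\[\],]/," "); if($4>4.5) b=1} END{exit b}'; }
python3 -m inch '[{"claw":-1,"travel":[0,0,-0.003],"turn":0},{"claw":-1,"travel":[0,0,-0.003],"turn":0}]' | g &&
python3 -m inch '[{"claw":-1,"travel":[0,0,-0.003],"turn":0},{"claw":-1,"travel":[0,0,-0.003],"turn":0}]' | g &&
python3 -m inch '[{"claw":-1,"travel":[0,0,-0.003],"turn":0},{"claw":-1,"travel":[0,0,-0.003],"turn":0}]' | g &&
python3 -m inch '[{"claw":-1,"travel":[0,0,-0.003],"turn":0},{"claw":-1,"travel":[0,0,-0.003],"turn":0}]' | g &&
python3 -m inch '[{"claw":-1,"travel":[0,0,-0.003],"turn":0},{"claw":-1,"travel":[0,0,-0.003],"turn":0}]' | g &&
python3 -m inch '[{"claw":-1,"travel":[0,0,-0.003],"turn":0},{"claw":-1,"travel":[0,0,-0.003],"turn":0}]' | g &&
python3 -m inch '[{"claw":-1,"travel":[0,0,-0.003],"turn":0},{"claw":-1,"travel":[0,0,-0.003],"turn":0}]' | g
```

```text
position: [0.4561, 0.3229, 0.0846]
contact_force: [0.4, -1.7, 1.1]
position: [0.4561, 0.3229, 0.084]
contact_force: [0.3, -1.3, 1.4]
position: [0.4561, 0.3228, 0.0834]
contact_force: [0.6, -1.1, 1.0]
position: [0.4561, 0.3229, 0.0828]
contact_force: [-0.3, -1.8, 1.7]
position: [0.4561, 0.3229, 0.0823]
contact_force: [0.8, -0.1, 3.4]
position: [0.4562, 0.3228, 0.0819]
contact_force: [-0.2, -1.4, 3.6]
position: [0.4562, 0.3228, 0.0817]
contact_force: [-1.1, -2.9, 7.3]
```

The pad has landed: the position stalls and force rises. I'll step gently to about 10 N.

```bash
g(){ awk '/posi|contact/{print} /contact/{gsub(/[\[\],]/," "); if($4>9) b=1} END{exit b}'; }
python3 -m inch '[{"claw":-1,"travel":[0,0,-0.001],"turn":0},{"claw":-1,"travel":[0,0,-0.001],"turn":0}]' | g &&
python3 -m inch '[{"claw":-1,"travel":[0,0,-0.001],"turn":0},{"claw":-1,"travel":[0,0,-0.001],"turn":0}]' | g &&
python3 -m inch '[{"claw":-1,"travel":[0,0,-0.001],"turn":0},{"claw":-1,"travel":[0,0,-0.001],"turn":0}]' | g
```

```text
position: [0.4562, 0.3228, 0.0817]
contact_force: [-1.0, -2.9, 8.3]
position: [0.4562, 0.3228, 0.0816]
contact_force: [-2.1, -3.5, 8.7]
position: [0.4562, 0.3228, 0.0815]
contact_force: [-1.4, -2.8, 9.5]
```

```bash
python3 -m inch '[{"claw":-1,"travel":[0,0,-0.001],"turn":0},{"claw":-1,"travel":[0,0,-0.001],"turn":0},{"claw":-1,"travel":[0,0,-0.001],"turn":0}]' | egrep 'pos|con'
python3 -m inch '[{"claw":-1,"travel":[0,0,0],"turn":0},{"claw":-1,"travel":[0,0,0],"turn":0}]' | egrep 'pos|con'
```

```text
position: [0.4562, 0.3228, 0.0815]
contact_force: [-2.0, -3.1, 10.8]
position: [0.4562, 0.3228, 0.0815]
contact_force: [-2.2, -3.4, 10.6]
```

```bash
python3 -m inch '[{"claw":-1,"travel":[0,0,0.02],"turn":0},{"claw":-1,"travel":[0,0,0.1],"turn":0},{"claw":-1,"travel":[0,0,0.3],"turn":0},{"claw":-1,"travel":[0,0,0.5],"turn":0},{"claw":-1,"travel":[0,0,0.7],"turn":0}]' | egrep 'pos|con'
python3 -m inch '[{"claw":-1,"travel":[-0.2,-0.1,0],"turn":0},{"claw":-1,"travel":[-0.4,-0.15,0],"turn":0},{"claw":-1,"travel":[-0.6,-0.2,0],"turn":0},{"claw":-1,"travel":[-0.6,-0.2,0],"turn":0},{"claw":-1,"travel":[-0.6,-0.2,0],"turn":0}]' | egrep 'pos|con'
python3 - <<'E'
import cv2
from h import *
for n in("scene","top"):
    im=imaging.get_image(n); hsv=cv2.cvtColor(im,cv2.COLOR_RGB2HSV)
    c0=proj(n,[W(0,10,35)])[0]
    for nm,lo,hi in(("brass",(12,120,110),(32,255,255)),("blue",(105,140,60),(125,255,255)),("red",(0,170,120),(6,255,255))):
        k,_,st,ce=cv2.connectedComponentsWithStats(cv2.inRange(hsv,lo,hi))
        print(n,nm,[(ce[i].round(1).tolist(),int(st[i,4])) for i in range(1,k) if st[i,4]>3 and np.hypot(*(ce[i]-c0))<60])
    for q in((-58,0,29),(54,0,29),(-12,30,56),(-12,-30,56)): print(n,q,proj(n,[W(*q)])[0].round(1))
E
```

```text
position: [0.4558, 0.3234, 0.2212]
contact_force: [0.3, 0.7, -0.3]
position: [0.3356, 0.2832, 0.2205]
contact_force: [0.2, -0.3, 0.1]
scene brass [([263.1, 219.9], 14)]
scene blue [([221.3, 188.9], 28), ([239.3, 193.9], 67), ([200.0, 200.5], 4), ([225.2, 205.7], 64), ([205.6, 202.4], 5), ([220.0, 209.8], 4), ([257.2, 218.5], 35)]
scene red [([254.8, 189.6], 5), ([214.5, 198.5], 18)]
scene (-58, 0, 29) [266.3 221.5]
scene (54, 0, 29) [218.1 207.2]
scene (-12, 30, 56) [239.1 212.6]
scene (-12, -30, 56) [252.5 197.3]
top brass [([227.0, 227.5], 4)]
top blue [([238.7, 218.3], 21), ([267.6, 226.4], 14), ([233.2, 227.2], 20), ([239.2, 233.6], 16)]
top red [([223.8, 227.1], 26)]
top (-58, 0, 29) [275.4 224.9]
top (54, 0, 29) [229.9 226.5]
top (-12, 30, 56) [257.4 237.8]
top (-12, -30, 56) [256.6 212.6]
```

The arm stays level after release, and the column's end is at x≈-53, consistent with being home on the screw. I'm handing the job in.

Run:
```python
from rig import get_state,ticket
print(get_state()["clock"]); print(ticket.sign_off())
```

```text
29.2
the job is handed in; nothing more can be done
None
```

The job is handed in at 29.2 s on the robot clock: the column rolled into the vee, was pressed on the stop screw with about 8 N at the wrist, and is held by the clamp, pushed down with about 10.6 N.

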